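# Open the sagging gate bolt of a weld station and hold the gate ajar

## Robot

A 7-joint arm with a two-finger parallel gripper is mounted at the origin on the work surface. World frame = base frame: x ahead of the robot, y to its left, z up, the work surface at z = 0. Lengths are in m, angles in rad, forces in N, time in s.
With the tool pointing down it reaches from about 0.4 to 0.85 m from the base axis. Payload 10.4 kg.
Tool frame: the origin (TCP) lies on the centre line of the jaws, within the pads' length; the fingertips stand 11 mm ahead of it and the grasp point (between the pads) lies 8 mm behind it (tip_reach is the distance from the TCP to the fingertips, in m); z points along the fingers, y is the line along which they close (so a half turn about z gives the same grasp; the last joint's range is limited). The gripper opens to 85 mm and grips with 20 to 120 N. Pads are 22 mm wide; open, the fingers measure 114 mm over their backs; the gripper's body (76 mm by 85 mm) begins 54 mm behind the grasp point. The pads swing forward as they close: fully open they stand 13 mm farther back than shut.
Start: joints at [-1.207, 0.332, -0.065, 1.46, 0.022, 1.35, -0.088], TCP at [0.236, 0.579, 0.242] pointing down, gripper open.
Joint ranges: [-2.6, 2.6], [-0.5, 2.12], [-1.47, 1.34], [0.16, 2.42], [-1.27, 4.41], [0.06, 2.06], [-2.6, 2.6]. Speed limits (rad/s): [2.22, 2.22, 2.79, 2.79, 3.14, 3.14, 3.14].

## Interface

Orientations are given as a unit quaternion [x, y, z, w].
In Python, from workcell import get_obs, camera, hand_in, tip_reach gives the robot as it stands. The module is installed in compiled form; this text tells all that it offers.
- The arm moves only by the tool move_arm, never from a script. Its argument "plan" is a list of rows, each an object with "delta_pos": the shift along the tool's x, y, z in shares of 0.8 m (1.0 is 0.8 m), a list of three; "turn": the turn, a rotation vector about the tool's x, y, z in a scale on which 1.0 is 4 rad, a list of three; "fingers": the closure, from 0 (fully open) to 1 (shut). A call has 1 to 12 rows; each row is the pose to reach, as a shift and turn from the pose commanded when the call began, along the tool's axes at that moment; what a row does not reach only later rows make up. A row lasts 1/8 s, in which the tool goes at most 62.5 mm and 10.7 degrees, less where a joint would pass 70% of its speed; a pose out of reach is approached as far as the arm can. No shift or turn number may pass 1 either way. A call with a gripper value outside its range is refused whole. The fingers move at their own pace and stop on an object; "force" is the grip in N (left out, the last holds). Time passes only in rows, so rows that repeat a pose let the fingers close. It gives the time, the measured TCP pose, the force, the opening and the grip force at its end, in the units of the state.
- get_obs(): the state, without advancing time (a new reading comes with each control period).
- camera(name): name is "scene" or "side" or "wrist"; returns a dict with "color" (480x640x3 uint8, red, green, blue), "range_z" (480x640 float32, m along the optical axis (not along the pixel's ray), 0 where there is no reading), "fx", "fy", "cx", "cy" (pixels), "R" (3x3) and "t" (3): a world point X has camera coordinates R X + t; the wrist camera has in their place "tool_from_camera" (4x4, takes a point from camera to tool coordinates, whose origin is the TCP and whose axes are the flange's). Camera axes: x right, y down, z forward; pixel columns grow to the right and rows downward; lengths in m; the calibration is good to about 2 mm. A picture is of the moment at which its call begins: read the wrist's pose just before it.
- hand_in(): hands the job in; it is judged then, once.
The state is a dict: "clock": time; "joint_pos": joint angles; "joint_velocities": joint speeds; "tau": joint torques, N m; "position": TCP position; "ee_rot": TCP orientation; "ft_force": force on the tool from outside, world axes, zero at the start; "torque": the same for the moment, N m; "grip_width": opening from 0.0 (shut) to 1.0 (fully open); "grasp_force": force on a finger pad.
Only numpy, scipy, OpenCV 4.12 (cv2) and the standard library are available. Lean on these libraries where they do the work, as an engineer would, in place of code of your own. Each camera call takes 0.05 s, during which the arm holds its last target. There are 200 camera calls.

## Task

First clear the gate's way: slide the part carrier along its track, keeping it down in the track, until its can is under the bridge and it is fully home against the end stop. Then lift the sagging bolt over the bent lip of the keeper while pulling it, draw it well back, swing the gate towards the robot to about 27 degrees open, and finish while still holding it there against its spring, steady and with the bolt still drawn. Leave everything else where it is.

Things in the scene. Friction and masses are not known exactly. Their poses are not given: they have to be found in the camera images.
- station: weld station fixed to the table: grey base plate 350 x 430 mm, top z 8. Origin: on the table under the shut gate's plane. Station x points away from the robot, y along the shut gate to the left, z up (turned up to 15 degrees). 'Station' numbers are in this frame, mm (x, y, z). Shut gate at x 0; hinge post y 135 to 161, top z 148; latch post y -158 to -118, top z 128
- track_stop (a point): middle of the face of the track's steel end stop, station (-85, 160, 16). The track lies on the robot's side of the gate, parallel to it: two aluminium fences, tops z 22, inner faces x -128 and -42, from y -225 to the stop
- bridge (a point): middle of the top of the white bridge that crosses the track, station (-87, 125, 132). It spans y 100 to 150, underside z 122; a black sensor under its middle reaches down to z 106; legs outside the fences
- carrier: part carrier, loose in the track (3 mm play each side), about 0.6 kg: plate 80 x 160 x 12 mm carrying a metal can (44 x 60, terminal tips 86 mm above the underside; centred 45 mm to +y) and a grip post at its -y end. Origin: centre of the underside, axes as the station's. Starts at station y -125 to -75, where the can blocks the gate. Home on the stop: y 80, z 8, can under the bridge
- carrier_grip (a point): on the axis of the carrier's upright round steel grip post (20 mm thick), at the height to grip: 74 mm above the carrier's underside, 21 mm below the post's top; 18 mm to -x and 60 mm to -y of the carrier's origin. With the carrier home it is still 80 mm short of the bridge
- gate (a joint): opening of the gate, rad: 0 shut, grows as its free (right-hand, -y) edge swings towards the robot; stop at 0.9. Aluminium frame, clear panel, 18 mm thick, bottom z 32 (passes over the fences), rail top z 134. A spring shuts it: about 0.2 N m when shut, plus 0.8 N m per rad
- gate_hinge (a point): on the gate's upright hinge axis at the rail's top: station (0, 130, 134)
- gate_edge (a point): middle of the top of the gate's free edge (its stile), 230 mm from the hinge axis: station (0, -100, 134) when shut; swings with the gate
- bolt_draw (a joint): how far the barrel bolt is drawn, m: 0 to 0.050, grows as it slides along the gate towards the hinge; starts at 0 to 0.008. About 2 N of friction; stays where left. Its nose hits the keeper's lip at about 0.011 unless lifted; from 0.028 on it has left the keeper and the gate is free
- bolt_lift (a joint): how far the bolt is raised in its loose staples, m: 0 sagged (its 0.2 kg weight brings it there) to 0.014, the top. The nose passes over the lip only when raised by more than about 0.009
- bolt_grip (a point): on the axis of the bolt's upright round black grip, 18 mm thick (26 mm below this point to 22 mm above it). It stands on the steel bolt on top of the gate's rail and moves with it: station (0, -60, 204) with the gate shut, bolt sagged and not drawn. The staples beside it end at z 178
- keeper_lip (a point): middle of the top edge of the bent keeper's upturned lip, fixed on the latch post: station (0, -119.5, 144). The bolt (12 mm rod, axis z 152 when sagged) lies over it; its turned-down nose, 8 mm long, hangs 8 mm lower than the lip's top, beyond it. Two cheeks 19 mm apart keep the bolt, and so the gate, from swinging
- can_a: spare metal capacitor can (44 x 60 mm, 74 mm tall) standing on the station's base plate behind the gate; a bystander, origin at its underside
- can_b: spare metal capacitor can (44 x 60 mm, 74 mm tall) standing on the table on the robot's side of the station; a bystander, origin at its underside
- pliers: pliers with two yellow handles, about 150 mm long, lying on the table on the robot's side of the station; a bystander, origin at its underside
- clip_bin: small blue plastic bin of clips, 160 x 120 x 60 mm, right of the station; a bystander, origin at its underside
- screwdriver: screwdriver with a black handle, lying on the table on the robot's side of the station, to the right; a bystander, origin at its underside
- solvent: white plastic bottle, 54 mm across, 130 mm tall, left of the station; a bystander, origin at its underside
- tape_roll: cardboard roll, 90 mm across, 22 mm tall, lying flat left of the station; a bystander, origin at its underside

How it is judged:
On the way, in this order (a step that is already met when the one before it is completed fails the run):
1. the carrier is home against the end stop, within 8 mm (y of carrier in the frame of station above 0.072 m), for 0.2 s.
2. the bolt's nose is lifted over the keeper's lip while the bolt is pulled (value of joint bolt_lift above 0.006 m and value of joint bolt_draw above 0.012 m), for 0.02 s.
3. the bolt is drawn well back, by more than 32 mm (value of joint bolt_draw above 0.032 m), for 0.1 s.
At the end, for the whole second after the job is handed in: the fingers hold the gate or its bolt (more than 1 N) with the gate steady between 0.36 and 0.60 rad (about 21 to 34 degrees) open and not leaning on the carrier, the bolt drawn by more than 30 mm, and the carrier upright in its track within 8 mm of the end stop (value of joint gate between 0.36 and 0.6 rad and velocity of joint gate between -0.1 and 0.1 rad/s and contact force between gate and the fingers above 1 N and contact force between gate and carrier below 0.5 N and value of joint bolt_draw above 0.03 m and y of carrier in the frame of station above 0.072 m and angle between carrier's own z axis and vertical below 0.1 rad); the arm keeps its last pose, push and grip.
It fails at once if the carrier is lifted out of its track (raised more than 10 mm) (z of carrier in the frame of station above 0.018 m).
It fails at once if a bystander is moved by more than 25 mm (distance of any of can_a, can_b, pliers, clip_bin, screwdriver, solvent, tape_roll from where it was at the start of the episode above 0.025 m).
It also fails if it takes over 54 s, if anything falls off the work surface, if the arm or the gripper's body presses on something with over 40 N, if the wrist force passes 120 N, or if a joint passes its speed limit or range.

## Working session

There is one attempt and no reset: what is moved stays moved. The work goes in short steps, Python scripts to look and compute and a tool call to move; the robot and the scene stay as the last step left them, time stands still between calls to the robot, and variables do not carry over. Pictures are saved under pics/ and viewed, at most 10 in all, crops included, and the job is handed in when it is done.

Besides the shell and the picture viewer there is one more tool, called in YAML: its name, and indented under it one key for each argument. move_arm: Moves the arm, as the interface text tells. Its arguments: {"type":"object","properties":{"plan":{"type":"array","items":{"type":"object","properties":{"delta_pos":{"type":"array","items":{"type":"number"}},"turn":{"type":"array","items":{"type":"number"}},"fingers":{"type":"number"}}}},"force":{"type":"number"}},"required":["plan"]}

```bash
mkdir -p pics; cat > h.py <<'E'
import numpy as np, cv2
from workcell import get_obs, camera
def pts(c):
    z=c["range_z"]; v,u=np.mgrid[0:480,0:640]
    P=np.stack([(u-c["cx"])/c["fx"]*z,(v-c["cy"])/c["fy"]*z,z],-1)
    return (P-c["t"])@c["R"], z>0
def project(c,X):
    p=np.atleast_2d(X)@c["R"].T+c["t"]; return np.c_[p[:,0]/p[:,2]*c["fx"]+c["cx"],p[:,1]/p[:,2]*c["fy"]+c["cy"]]
E
python3 - <<'E'
from h import *
o=get_obs(); print(o)
ims=[]
for n in("scene","side"):
    c=camera(n); np.save(n+".npy",c,allow_pickle=True); cv2.imwrite(f"pics/{n}.png",c["color"][...,::-1])
    print(n,c["fx"],c["cx"],c["cy"],-c["R"].T@c["t"],c["R"][2],(c["range_z"]>0).mean())
E
```

```text
{'clock': 0.0, 'joint_pos': array([-1.20660421,  0.33287976, -0.0646959 ,  1.46094789,  0.0216262 ,
        1.3498712 , -0.08852472]), 'joint_velocities': array([-9.50813590e-04, -6.14990556e-04, -8.81603464e-04,  1.59278665e-03,
        2.59229328e-04, -1.73044961e-05,  9.22534975e-04]), 'tau': array([ 4.38551433e-04, -6.25458241e+01,  4.96110041e-02, -3.91602695e+01,
        1.63677055e-02,  1.01311714e-02,  4.03826834e-05]), 'position': array([0.2356429 , 0.57849488, 0.24150785]), 'ee_rot': array([ 1.92193531e-01,  9.81356790e-01, -6.99124817e-04, -9.04079512e-05]), 'ft_force': array([-0.33853587, -0.99221409,  0.54163912]), 'torque': array([-0.00659745,  0.02343658, -0.01559568]), 'grasp_force': 0.0, 'grip_width': 0.9970384969025933}
scene 570.2330048106231 322.26923087633037 234.45055723192235 [ 1.22941965 -0.32640782  0.91775951] [-0.63681124  0.3066182  -0.70742966] 0.9959895833333333
side 434.0525126376904 318.75733044760676 233.97282971443144 [ 0.46268146 -0.68440807  0.90923201] [ 0.05227964  0.66498965 -0.74502054] 0.996015625
```

View pics/scene.png

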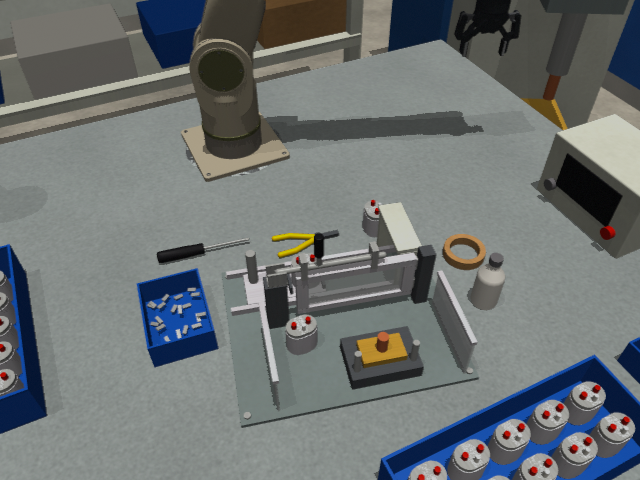

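View pics/side.png

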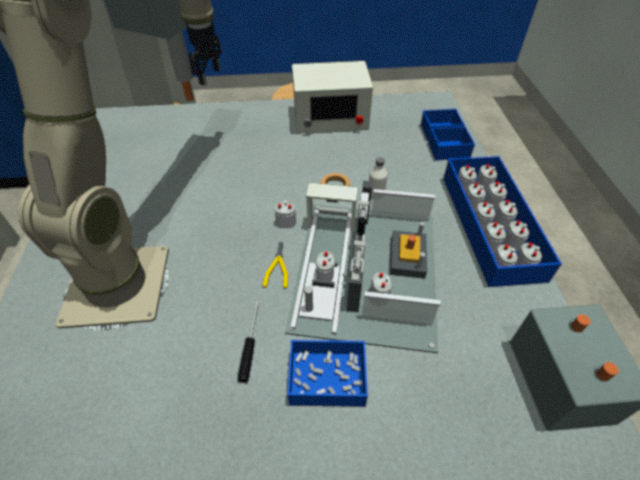

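The scene view shows the carrier's grip post (top about 250,253), the black bolt grip (319,237), the hinge post (424,250) and the white bridge (398,225). In the side view the post is at about (311,268) and the bridge at (331,190).

```bash
python3 - <<'E'
from h import *
S=0.0
for n in("scene","side"):
    c=np.load(n+".npy",allow_pickle=True).item(); P,ok=pts(c); col=c["color"].astype(int)
    br=col.mean(-1)
    reg=ok&(P[...,0]>.3)&(P[...,0]<.9)&(P[...,1]>-.4)&(P[...,1]<.5)
    def rep(name,m):
        nn,l,s,ce=cv2.connectedComponentsWithStats((m&reg).astype(np.uint8))
        for i in range(1,nn):
            if s[i,4]>=12:
                Q=P[l==i]; r=cv2.minAreaRect((Q[:,:2]*1000).astype(np.float32))
                print(n,name,s[i,4],ce[i].round(),"med",np.median(Q,0).round(4),"rect",np.round(r[0]),np.round(r[1]),round(r[2],1))
    z=P[...,2]
    rep("bridge",(z>.126)&(z<.138)&(br>150))
    rep("hinge",(z>.143)&(z<.153)&(br<90))
    rep("latch",(z>.123)&(z<.133)&(br<90))
    rep("boltgrip",(z>.18)&(z<.24))
    rep("post",(z>.085)&(z<.11)&(br<160))
    rep("plate",(z>.005)&(z<.011))
E
```

```text
scene bridge 1114 [399. 226.] med [0.5704 0.1598 0.1351] rect [566. 162.] [ 51. 135.] 77.4
scene bridge 189 [398. 258.] med [0.6435 0.1121 0.1366] rect [642. 111.] [78. 19.] 77.1
scene bridge 13 [364. 266.] med [0.6336 0.0468 0.1362] rect [633.  46.] [13.  4.] 86.2
scene bridge 16 [356. 268.] med [0.6297 0.0303 0.1363] rect [630.  29.] [15.  8.] 67.7
scene bridge 21 [344. 270.] med [0.626  0.0082 0.1366] rect [625.   9.] [20.  7.] 76.9
scene bridge 26 [329. 272.] med [ 0.6184 -0.0188  0.1362] rect [618. -18.] [28.  5.] 74.3
scene bridge 22 [314. 275.] med [ 0.6125 -0.0448  0.1361] rect [612. -46.] [23.  6.] 81.0
scene hinge 185 [427. 252.] med [0.6632 0.1607 0.15  ] rect [660. 163.] [26. 30.] 77.1
scene hinge 20 [374. 263.] med [0.6436 0.0617 0.1488] rect [644.  60.] [11.  5.] 67.9
scene hinge 27 [270. 271.] med [ 0.5805 -0.1176  0.148 ] rect [ 580. -117.] [14.  4.] 77.7
scene hinge 26 [304. 275.] med [ 0.6141 -0.0668  0.1487] rect [614. -67.] [11.  5.] 52.1
scene hinge 75 [277. 280.] med [ 0.6052 -0.1147  0.1481] rect [ 605. -114.] [33.  5.] 77.2
scene latch 35 [404. 251.] med [0.62
[... 8019 characters left out ...]
 361.] med [ 0.5116 -0.2543  0.0066] rect [ 512. -255.] [13. 24.] 28.3
side plate 27 [350. 363.] med [ 0.5628 -0.2659  0.0088] rect [ 563. -264.] [11. 18.] 75.8
side plate 16 [297. 370.] med [ 0.4456 -0.2735  0.0076] rect [ 447. -271.] [14.  7.] 88.1
side plate 15 [311. 369.] med [ 0.4759 -0.2711  0.0077] rect [ 476. -271.] [15. 10.] 51.5
side plate 16 [357. 368.] med [ 0.5763 -0.2793  0.0094] rect [ 575. -278.] [ 8. 13.] 65.0
side plate 12 [335. 404.] med [ 0.521  -0.3525  0.0084] rect [ 519. -352.] [ 1. 19.] 83.3
side plate 13 [345. 404.] med [ 0.5405 -0.3548  0.0088] rect [ 540. -355.] [ 2. 16.] 83.1
side plate 21 [358. 405.] med [ 0.5651 -0.357   0.0078] rect [ 567. -357.] [ 2. 25.] 85.6
```

Station fit so far: yaw about -12.8°, origin near (0.623, 0.019), post near (0.483, -0.127). Next I'll hover over the post and refine with the wrist camera.

```bash
cat >> h.py <<'E'
from scipy.spatial.transform import Rotation as Ro
YS=np.deg2rad(-12.8)
def plan(xyz,yaw_y=None):
    """tool-frame shift and turn from the present pose to world xyz with the tool's y axis at world angle yaw_y (deg)"""
    o=get_obs(); R=Ro.from_quat(o["ee_rot"])
    d=R.inv().apply(np.array(xyz)-o["position"]); t=np.zeros(3)
    if yaw_y is not None:
        a=np.deg2rad(yaw_y); y=np.array([np.cos(a),np.sin(a),0]); z=np.array([0,0,-1.]); x=np.cross(y,z)
        t=(R.inv()*Ro.from_matrix(np.c_[x,y,z])).as_rotvec()
    print("t",round(o["clock"],2),"pos",o["position"].round(4),"F",o["ft_force"].round(1),"delta",d.round(4),"turn",t.round(3),"grip",round(o["grip_width"],3),round(o["grasp_force"],1))
E
python3 -c "
from h import *
plan([.48,-.127,.25],77.2)"
```

```text
t 0.1 pos [0.2356 0.5785 0.2416] F [ 0.1 -0.9  0.7] delta [-0.4924 -0.5612 -0.0076] turn [-0.001 -0.    -0.163] grip 0.995 0.0
```

The rows are not in the units I measure in: shifts go in shares of 0.8 m and turns go in shares of 4 rad. I convert before sending: -0.561 m / 0.8 = -0.7013, -0.514 m / 0.8 = -0.6425, -0.163 rad / 4 = -0.0408.

move_arm:
  plan:
    - {"delta_pos": [-0.0513, -0.0588, -0.0025], "turn": [0, 0, -0.0025]}
    - {"delta_pos": [-0.1025, -0.1175, -0.005], "turn": [0, 0, -0.0075]}
    - {"delta_pos": [-0.1538, -0.175, -0.0075], "turn": [0, 0, -0.0125]}
    - {"delta_pos": [-0.205, -0.2338, -0.01], "turn": [0, 0, -0.0175]}
    - {"delta_pos": [-0.2563, -0.2925, -0.01], "turn": [0, 0, -0.0225]}
    - {"delta_pos": [-0.3075, -0.35, -0.01], "turn": [0, 0, -0.0275]}
    - {"delta_pos": [-0.3588, -0.4088, -0.01], "turn": [0, 0, -0.0325]}
    - {"delta_pos": [-0.41, -0.4675, -0.01], "turn": [0, 0, -0.0375]}
    - {"delta_pos": [-0.4613, -0.525, -0.01], "turn": [0, 0, -0.0408]}
    - {"delta_pos": [-0.5125, -0.5838, -0.01], "turn": [0, 0, -0.0408]}
    - {"delta_pos": [-0.5638, -0.6425, -0.01], "turn": [0, 0, -0.0408]}
    - {"delta_pos": [-0.615, -0.7013, -0.01], "turn": [0, 0, -0.0408]}

```text
validation failed for argument at $.pl...
```

To row units: -0.561 m / 0.8 = -0.7013, -0.514 m / 0.8 = -0.6425, -0.163 rad / 4 = -0.0408.

move_arm:
  plan:
    - {"delta_pos": [-0.0513, -0.0588, -0.0025], "turn": [0, 0, -0.0025], "fingers": 0}
    - {"delta_pos": [-0.1025, -0.1175, -0.005], "turn": [0, 0, -0.0075], "fingers": 0}
    - {"delta_pos": [-0.1538, -0.175, -0.0075], "turn": [0, 0, -0.0125], "fingers": 0}
    - {"delta_pos": [-0.205, -0.2338, -0.01], "turn": [0, 0, -0.0175], "fingers": 0}
    - {"delta_pos": [-0.2563, -0.2925, -0.01], "turn": [0, 0, -0.0225], "fingers": 0}
    - {"delta_pos": [-0.3075, -0.35, -0.01], "turn": [0, 0, -0.0275], "fingers": 0}
    - {"delta_pos": [-0.3588, -0.4088, -0.01], "turn": [0, 0, -0.0325], "fingers": 0}
    - {"delta_pos": [-0.41, -0.4675, -0.01], "turn": [0, 0, -0.0375], "fingers": 0}
    - {"delta_pos": [-0.4613, -0.525, -0.01], "turn": [0, 0, -0.0408], "fingers": 0}
    - {"delta_pos": [-0.5125, -0.5838, -0.01], "turn": [0, 0, -0.0408], "fingers": 0}
    - {"delta_pos": [-0.5638, -0.6425, -0.01], "turn": [0, 0, -0.0408], "fingers": 0}
    - {"delta_pos": [-0.615, -0.7013, -0.01], "turn": [0, 0, -0.0408], "fingers": 0}
  force: 60

```text
clock: 1.6
position: [0.48, -0.1282, 0.2504]
ee_rot: [0.111, 0.994, 0.0, 0.0]
ft_force: [0.5, 0.8, -0.5]
grip_width: 0.999
grasp_force: 0.0
```

```bash
python3 - <<'E'
from h import *
plan([.483,-.127,.25],77.2)
o=get_obs(); c=camera("wrist"); np.save("w1.npy",c,allow_pickle=True); cv2.imwrite("pics/w1.png",c["color"][...,::-1])
print(c["tool_from_camera"].round(3),c["fx"])
R=Ro.from_quat(o["ee_rot"]).as_matrix(); T=c["tool_from_camera"]
Rc=R@T[:3,:3]; tc=R@T[:3,3]+o["position"]
z=c["range_z"]; v,u=np.mgrid[0:480,0:640]
P=np.stack([(u-c["cx"])/c["fx"]*z,(v-c["cy"])/c["fy"]*z,z],-1)@Rc.T+tc
np.save("w1P.npy",P)
m=(z>0)&(P[...,2]>.085)&(P[...,2]<.112)
n,l,s,ce=cv2.connectedComponentsWithStats(m.astype(np.uint8))
for i in range(1,n):
    if s[i,4]>30: Q=P[l==i]; print(s[i],ce[i].round(),Q.mean(0).round(4),np.median(Q,0).round(4))
E
```

```text
t 1.6 pos [ 0.48   -0.1282  0.2504] F [ 0.5  0.8 -0.5] delta [-0.0027  0.0018  0.0004] turn [0.001 0.001 0.   ] grip 0.999 0.0
[[-0.    -0.964 -0.265  0.067]
 [ 1.    -0.     0.     0.001]
 [-0.    -0.265  0.964 -0.131]
 [ 0.     0.     0.     1.   ]] 384.36860144164
[310 220  27  29 608] [323. 234.] [ 0.4829 -0.1243  0.1012] [ 0.4827 -0.1243  0.1026]
[429 255  15  14 155] [436. 262.] [ 0.5274 -0.042   0.0908] [ 0.5273 -0.042   0.0916]
[464 255  15  15 157] [471. 262.] [ 0.5337 -0.0149  0.0908] [ 0.5335 -0.0151  0.0916]
[447 270  13  12 102] [453. 275.] [ 0.5413 -0.0308  0.092 ] [ 0.541  -0.0309  0.0931]
[338 332  53  47 866] [362. 342.] [ 0.5788 -0.1134  0.099 ] [ 0.5783 -0.1132  0.0995]
[405 338  29  37 561] [417. 350.] [ 0.5967 -0.07    0.0984] [ 0.5953 -0.0708  0.0986]
[ 506  345  134   16 1843] [576. 353.] [0.6305 0.0595 0.0963] [0.6304 0.0594 0.0963]
[321 371  12  51 537] [326. 398.] [ 0.6212 -0.1524  0.1042] [ 0.6205 -0.1522  0.1056]
```

View pics/w1.png

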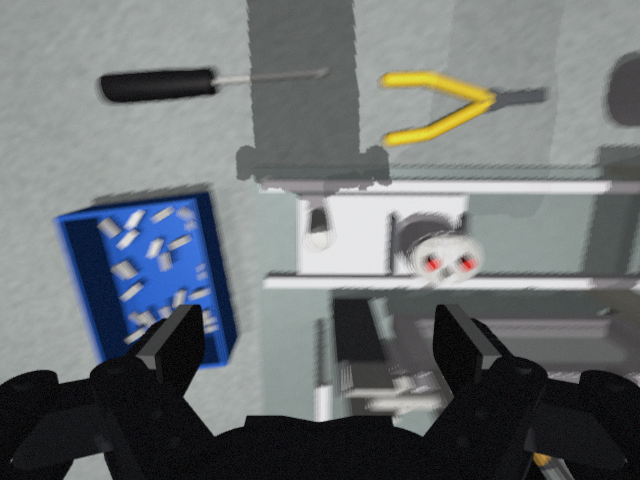

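The wrist view shows the grip post at about (323,234), between the fences with the can to its right. The post is at (0.483, -0.1245). I'll descend and grip it.

To row units: 0.176 m / 0.8 = 0.22, 0.004 m / 0.8 = 0.005.

move_arm:
  plan:
    - {"delta_pos": [-0.0025, 0.005, 0.05], "turn": [0, 0, 0], "fingers": 0}
    - {"delta_pos": [-0.0025, 0.005, 0.1], "turn": [0, 0, 0], "fingers": 0}
    - {"delta_pos": [-0.0025, 0.005, 0.15], "turn": [0, 0, 0], "fingers": 0}
    - {"delta_pos": [-0.0025, 0.005, 0.1875], "turn": [0, 0, 0], "fingers": 0}
    - {"delta_pos": [-0.0025, 0.005, 0.22], "turn": [0, 0, 0], "fingers": 0}
    - {"delta_pos": [-0.0025, 0.005, 0.22], "turn": [0, 0, 0], "fingers": 0}
    - {"delta_pos": [-0.0025, 0.005, 0.22], "turn": [0, 0, 0], "fingers": 1}
    - {"delta_pos": [-0.0025, 0.005, 0.22], "turn": [0, 0, 0], "fingers": 1}
    - {"delta_pos": [-0.0025, 0.005, 0.22], "turn": [0, 0, 0], "fingers": 1}
    - {"delta_pos": [-0.0025, 0.005, 0.22], "turn": [0, 0, 0], "fingers": 1}
    - {"delta_pos": [-0.0025, 0.005, 0.22], "turn": [0, 0, 0], "fingers": 1}
    - {"delta_pos": [-0.0025, 0.005, 0.22], "turn": [0, 0, 0], "fingers": 1}
  force: 50

```text
clock: 3.15
position: [0.4829, -0.1233, 0.075]
ee_rot: [0.112, 0.994, 0.0, 0.0]
ft_force: [-1.8, -1.0, 7.4]
grip_width: 0.218
grasp_force: 48.6
```

To row units: 0.175 m / 0.8 = 0.2188, 0.17 m / 0.8 = 0.2125.

move_arm:
  plan:
    - {"delta_pos": [0, 0.0125, 0], "turn": [0, 0, 0], "fingers": 1}
    - {"delta_pos": [0, 0.0375, 0], "turn": [0, 0, 0], "fingers": 1}
    - {"delta_pos": [0, 0.0625, 0], "turn": [0, 0, 0], "fingers": 1}
    - {"delta_pos": [0, 0.0875, 0], "turn": [0, 0, 0], "fingers": 1}
    - {"delta_pos": [0, 0.1125, 0], "turn": [0, 0, 0], "fingers": 1}
    - {"delta_pos": [0, 0.1375, 0], "turn": [0, 0, 0], "fingers": 1}
    - {"delta_pos": [0, 0.1625, 0], "turn": [0, 0, 0], "fingers": 1}
    - {"delta_pos": [0, 0.1813, 0], "turn": [0, 0, 0], "fingers": 1}
    - {"delta_pos": [0, 0.2, 0], "turn": [0, 0, 0], "fingers": 1}
    - {"delta_pos": [0, 0.2125, 0], "turn": [0, 0, 0], "fingers": 1}
    - {"delta_pos": [0, 0.2188, 0], "turn": [0, 0, 0], "fingers": 1}
    - {"delta_pos": [0, 0.2188, 0], "turn": [0, 0, 0], "fingers": 1}

```text
clock: 4.65
position: [0.5221, 0.0467, 0.075]
ee_rot: [0.112, 0.994, -0.0, 0.001]
ft_force: [-0.9, -4.6, 5.8]
grip_width: 0.219
grasp_force: 48.8
```

To row units: 0.013 m / 0.8 = 0.0163, 0.011 m / 0.8 = 0.0138.

move_arm:
  plan:
    - {"delta_pos": [0, 0.005, 0], "turn": [0, 0, 0], "fingers": 1}
    - {"delta_pos": [0, 0.01, 0], "turn": [0, 0, 0], "fingers": 1}
    - {"delta_pos": [0, 0.0138, 0], "turn": [0, 0, 0], "fingers": 1}
    - {"delta_pos": [0, 0.0163, 0], "turn": [0, 0, 0], "fingers": 1}

```text
clock: 5.15
position: [0.5248, 0.0582, 0.075]
ee_rot: [0.113, 0.994, -0.001, 0.0]
ft_force: [-1.6, -9.0, 7.5]
grip_width: 0.223
grasp_force: 49.1
```

To row units: 0.004 m / 0.8 = 0.005, 0.002 m / 0.8 = 0.0025.

move_arm:
  plan:
    - {"delta_pos": [0, 0.0025, 0], "turn": [0, 0, 0], "fingers": 1}
    - {"delta_pos": [0, 0.005, 0], "turn": [0, 0, 0], "fingers": 1}
    - {"delta_pos": [0, 0.005, 0], "turn": [0, 0, 0], "fingers": 1}

```text
clock: 5.52
position: [0.5256, 0.0617, 0.075]
ee_rot: [0.113, 0.994, -0.001, 0.0]
ft_force: [-2.3, -9.6, 8.0]
grip_width: 0.22
grasp_force: 49.2
```

To row units: 0.006 m / 0.8 = 0.0075, 0.004 m / 0.8 = 0.005.

move_arm:
  plan:
    - {"delta_pos": [0, 0.0025, 0], "turn": [0, 0, 0], "fingers": 1}
    - {"delta_pos": [0, 0.005, 0], "turn": [0, 0, 0], "fingers": 1}
    - {"delta_pos": [0, 0.0075, 0], "turn": [0, 0, 0], "fingers": 1}
    - {"delta_pos": [0, 0.0075, 0], "turn": [0, 0, 0], "fingers": 1}

```text
clock: 6.02
position: [0.5265, 0.0618, 0.0751]
ee_rot: [0.115, 0.993, -0.004, -0.0]
ft_force: [-7.3, -28.6, 16.0]
grip_width: 0.221
grasp_force: 51.1
```

The arm stalled with 29 N against it, so the carrier is home. I'll relax, release and rise.

To row units: -0.225 m / 0.8 = -0.2813, -0.18 m / 0.8 = -0.225.

move_arm:
  plan:
    - {"delta_pos": [0, -0.0038, 0], "turn": [0, 0, 0], "fingers": 1}
    - {"delta_pos": [0, -0.0038, 0], "turn": [0, 0, 0], "fingers": 0.5}
    - {"delta_pos": [0, -0.0038, 0], "turn": [0, 0, 0], "fingers": 0.5}
    - {"delta_pos": [0, -0.0038, 0], "turn": [0, 0, 0], "fingers": 0.5}
    - {"delta_pos": [0, -0.0038, -0.0375], "turn": [0, 0, 0], "fingers": 0.5}
    - {"delta_pos": [0, -0.0038, -0.1], "turn": [0, 0, 0], "fingers": 0.5}
    - {"delta_pos": [0, -0.0038, -0.1625], "turn": [0, 0, 0], "fingers": 0.5}
    - {"delta_pos": [0, -0.0038, -0.225], "turn": [0, 0, 0], "fingers": 0.3}
    - {"delta_pos": [-0.05, -0.0625, -0.2813], "turn": [0, 0, 0], "fingers": 0}
    - {"delta_pos": [-0.05, -0.125, -0.2813], "turn": [0, 0, 0], "fingers": 0}
    - {"delta_pos": [-0.05, -0.125, -0.2813], "turn": [0, 0, 0], "fingers": 0}

```text
clock: 7.4
position: [0.5432, -0.0414, 0.3006]
ee_rot: [0.115, 0.993, -0.0, 0.001]
ft_force: [-0.1, 0.2, -0.1]
grip_width: 0.998
grasp_force: 0.0
```

```bash
python3 - <<'E'
from h import *
plan([.61,-.035,.25],77.2)
o=get_obs(); c=camera("wrist"); img=c["color"]
R=Ro.from_quat(o["ee_rot"]).as_matrix(); T=c["tool_from_camera"]
Rc=R@T[:3,:3]; tc=R@T[:3,3]+o["position"]
z=c["range_z"]; v,u=np.mgrid[0:480,0:640]
P=np.stack([(u-c["cx"])/c["fx"]*z,(v-c["cy"])/c["fy"]*z,z],-1)@Rc.T+tc
O=np.array([.623,.019]); 
def comp(P,lo,hi,name,bb=999):
  S=(P[...,:2]-O)@np.array([[np.cos(YS),-np.sin(YS)],[np.sin(YS),np.cos(YS)]])
  m=(P[...,2]>lo)&(P[...,2]<hi)&(np.abs(S)<.2).all(-1)
  n,l,s,ce=cv2.connectedComponentsWithStats(m.astype(np.uint8))
  for i in range(1,n):
    if s[i,4]>15: Q=P[l==i]; print(name,s[i,4],ce[i].round(),Q.mean(0).round(4),"st",S[l==i].mean(0).round(4))
comp(P,.215,.232,"griptop w");comp(P,.172,.185,"staple w");comp(P,.092,.11,"post w")
w=[img]
for n in("scene","side"):
    c=camera(n); Q,ok=pts(c); comp(Q,.213,.235,"griptop "+n); comp(Q,.09,.112,"post "+n); w.append(c["color"][150:330,200:520])
cv2.imwrite("pics/w2.png",w[0][...,::-1]); cv2.imwrite("pics/s2.png",cv2.resize(np.vstack(w[1:]),None,fx=1.6,fy=1.6)[...,::-1])
E
```

```text
t 7.4 pos [ 0.5432 -0.0414  0.3006] F [-0.1  0.2 -0.1] delta [-0.0635  0.0216  0.0507] turn [-0.     0.002 -0.008] grip 0.998 0.0
griptop w 764 [351. 358.] [ 0.6084 -0.0352  0.2238] st [-0.0022 -0.0561]
staple w 342 [487. 316.] [0.6272 0.0649 0.1772] st [-0.0061  0.0457]
staple w 561 [307. 324.] [ 0.6034 -0.0631  0.1775] st [-0.0009 -0.0845]
staple w 69 [346. 320.] [ 0.6039 -0.0343  0.1823] st [-0.0068 -0.0562]
post w 162 [540. 117.] [0.5034 0.1552 0.1014] st [-0.1468  0.1063]
post w 482 [430. 173.] [0.5276 0.0607 0.1019] st [-0.1023  0.0195]
post w 40 [529. 202.] [0.5736 0.1441 0.0925] st [-0.0759  0.111 ]
post w 160 [521. 258.] [0.6209 0.1291 0.1007] st [-0.0264  0.1069]
post w 353 [255. 274.] [ 0.5813 -0.1086  0.1009] st [-0.0124 -0.1336]
post w 1257 [437. 280.] [0.626 0.052 0.099] st [-0.0044  0.0329]
post w 1443 [225. 370.] [ 0.6691 -0.1628  0.1051] st [ 0.0853 -0.1671]
post w 1005 [576. 354.] [0.7292 0.1697 0.1036] st [0.0702 0.1705]
griptop scene 116 [319. 239.] [ 0.6133 -0.0366  0.2244] st [ 0.0029 -0.0564]
post scene 29 [381. 219.] [0.5046 0.1573 0.0991] st [-0.1461  0.1086]
[... 294 characters left out ...]
e 513 [269. 344.] [ 0.695  -0.1693  0.108 ] st [ 0.112  -0.1677]
post scene 25 [416. 342.] [0.7921 0.064  0.0913] st [0.155  0.0814]
post scene 27 [358. 354.] [ 0.7689 -0.0373  0.0914] st [ 0.1548 -0.0225]
griptop side 59 [361. 220.] [ 0.6071 -0.0386  0.2222] st [-0.0027 -0.0597]
post side 365 [404. 194.] [0.7612 0.1615 0.101 ] st [0.1032 0.1696]
post side 30 [308. 201.] [0.5006 0.1569 0.1006] st [-0.1499  0.1074]
post side 20 [353. 206.] [0.6189 0.1282 0.1011] st [-0.0282  0.1056]
post side 54 [320. 228.] [0.5244 0.0585 0.0995] st [-0.1049  0.0167]
post side 77 [354. 288.] [ 0.5845 -0.1342  0.1018] st [-0.0036 -0.1579]
post side 497 [401. 298.] [ 0.6841 -0.1693  0.1024] st [ 0.1013 -0.1701]
```

View pics/w2.png

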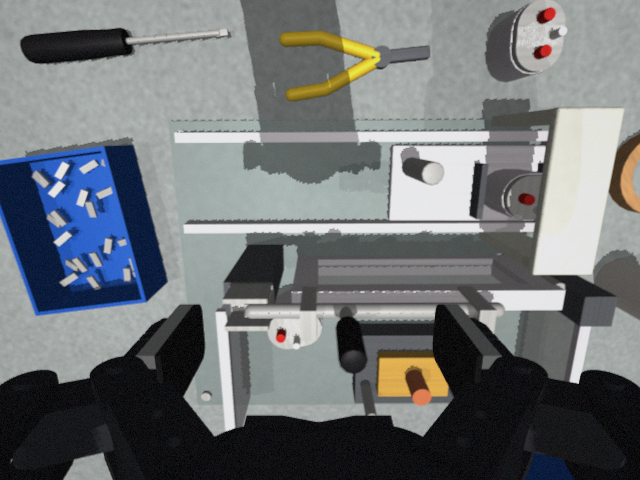

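View pics/s2.png

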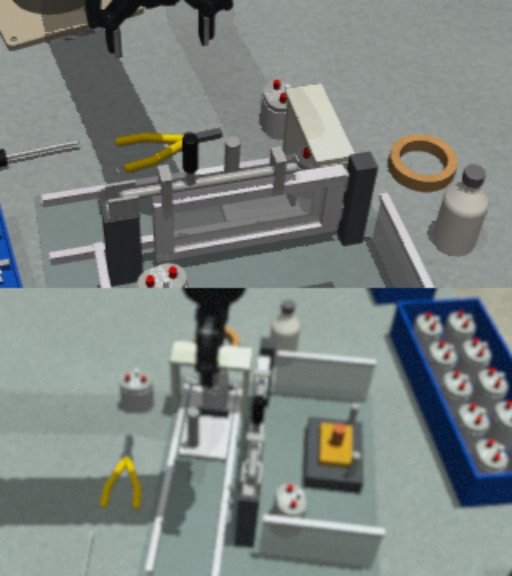

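The carrier is home: its post (wrist view, 430,173) is at station y ≈ 19 mm and the can is under the bridge. The bolt grip (351,358) is at (0.609, -0.0355), so the bolt is drawn about 4 mm.

```bash
python3 -c "
from h import *
plan([.609,-.0355,.198],77.2)"
```

```text
t 7.55 pos [ 0.5433 -0.035   0.2989] F [ 0.2  0.  -0.1] delta [-0.0643  0.0139  0.1009] turn [ 0.    -0.001  0.001] grip 0.996 0.0
```

To row units: 0.1 m / 0.8 = 0.125, 0.085 m / 0.8 = 0.1063.

move_arm:
  plan:
    - {"delta_pos": [-0.0375, 0.0088, 0], "turn": [0, 0, 0], "fingers": 0}
    - {"delta_pos": [-0.08, 0.0175, 0], "turn": [0, 0, 0], "fingers": 0}
    - {"delta_pos": [-0.08, 0.0175, 0], "turn": [0, 0, 0], "fingers": 0}
    - {"delta_pos": [-0.08, 0.0175, 0.0375], "turn": [0, 0, 0], "fingers": 0}
    - {"delta_pos": [-0.08, 0.0175, 0.075], "turn": [0, 0, 0], "fingers": 0}
    - {"delta_pos": [-0.08, 0.0175, 0.1063], "turn": [0, 0, 0], "fingers": 0}
    - {"delta_pos": [-0.08, 0.0175, 0.125], "turn": [0, 0, 0], "fingers": 0}
    - {"delta_pos": [-0.08, 0.0175, 0.125], "turn": [0, 0, 0], "fingers": 0}

```text
clock: 8.55
position: [0.6083, -0.0359, 0.1986]
ee_rot: [0.111, 0.994, 0.0, -0.001]
ft_force: [-0.1, -0.3, 0.1]
grip_width: 0.998
grasp_force: 0.0
```

```bash
python3 - <<'E'
from h import *
plan([.609,-.0355,.198],77.2)
for n in("scene","side"):
    c=camera(n); cv2.imwrite(f"pics/{n}3.png",cv2.resize(c["color"][180:320,230:430],None,fx=3,fy=3)[...,::-1])
E
```

```text
t 8.55 pos [ 0.6083 -0.0359  0.1986] F [-0.1 -0.3  0.1] delta [-0.0006  0.0006  0.0006] turn [-0.    -0.002  0.001] grip 0.998 0.0
```

View pics/scene3.png

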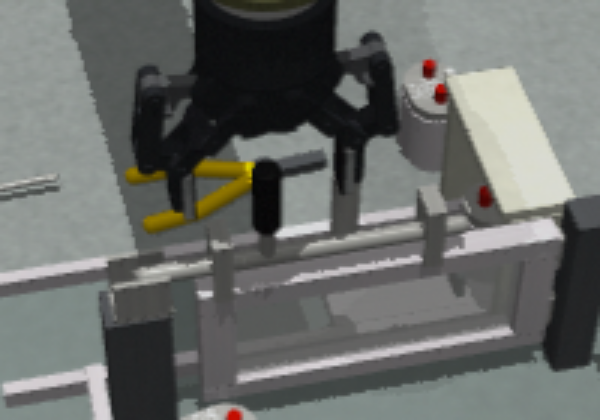

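The grip (267,200 in the crop) stands between the open fingers, so I'll close on it.

move_arm:
  plan:
    - {"delta_pos": [0, 0, 0], "turn": [0, 0, 0], "fingers": 1}
    - {"delta_pos": [0, 0, 0], "turn": [0, 0, 0], "fingers": 1}
    - {"delta_pos": [0, 0, 0], "turn": [0, 0, 0], "fingers": 1}
    - {"delta_pos": [0, 0, 0], "turn": [0, 0, 0], "fingers": 1}
    - {"delta_pos": [0, 0, 0], "turn": [0, 0, 0], "fingers": 1}
    - {"delta_pos": [0, 0, 0], "turn": [0, 0, 0], "fingers": 1}
  force: 60

```text
clock: 9.4
position: [0.609, -0.0367, 0.1996]
ee_rot: [0.112, 0.994, 0.0, 0.0]
ft_force: [-0.7, 0.9, 4.0]
grip_width: 0.195
grasp_force: 58.4
```

To row units: -0.012 m / 0.8 = -0.015, -0.009 m / 0.8 = -0.0113.

move_arm:
  plan:
    - {"delta_pos": [0, 0, -0.0038], "turn": [0, 0, 0], "fingers": 1}
    - {"delta_pos": [0, 0, -0.0075], "turn": [0, 0, 0], "fingers": 1}
    - {"delta_pos": [0, 0, -0.0113], "turn": [0, 0, 0], "fingers": 1}
    - {"delta_pos": [0, 0, -0.015], "turn": [0, 0, 0], "fingers": 1}
    - {"delta_pos": [0, 0, -0.015], "turn": [0, 0, 0], "fingers": 1}

```text
clock: 10.02
position: [0.6089, -0.0366, 0.2115]
ee_rot: [0.112, 0.994, 0.0, 0.0]
ft_force: [0.7, 0.6, -2.8]
grip_width: 0.196
grasp_force: 58.5
```

Lifted 12 mm, and the tool carries the bolt's weight. Now I'll pull.

To row units: 0.038 m / 0.8 = 0.0475, 0.035 m / 0.8 = 0.0438.

move_arm:
  plan:
    - {"delta_pos": [0, 0.005, 0], "turn": [0, 0, 0], "fingers": 1}
    - {"delta_pos": [0, 0.01, 0], "turn": [0, 0, 0], "fingers": 1}
    - {"delta_pos": [0, 0.015, 0], "turn": [0, 0, 0], "fingers": 1}
    - {"delta_pos": [0, 0.02, 0], "turn": [0, 0, 0], "fingers": 1}
    - {"delta_pos": [0, 0.025, 0], "turn": [0, 0, 0], "fingers": 1}
    - {"delta_pos": [0, 0.0313, 0], "turn": [0, 0, 0], "fingers": 1}
    - {"delta_pos": [0, 0.0375, 0], "turn": [0, 0, 0], "fingers": 1}
    - {"delta_pos": [0, 0.0438, 0], "turn": [0, 0, 0], "fingers": 1}
    - {"delta_pos": [0, 0.0475, 0], "turn": [0, 0, 0], "fingers": 1}
    - {"delta_pos": [0, 0.0475, 0], "turn": [0, 0, 0], "fingers": 1}

```text
clock: 11.28
position: [0.6175, 0.0011, 0.2113]
ee_rot: [0.111, 0.994, 0.0, 0.0]
ft_force: [3.0, 1.8, -2.6]
grip_width: 0.197
grasp_force: 58.5
```

```bash
python3 - <<'E'
from h import *
o=get_obs();plan([.6,0,.2],77.2)
# hinge at gate yaw; bolt drawn: arc about the hinge, in present tool axes
R=Ro.from_quat(o["ee_rot"]).inv(); p=o["position"]
for O in([.623,.019],[.621,.019]):
  H=np.array([*(np.array(O)+.13*np.array([-np.sin(YS),np.cos(YS)])),0]); r=p-H; r[2]=0
  print("r",np.linalg.norm(r),"angle",np.degrees(np.arctan2(r[1],r[0])),"shut",-90-12.8)
  for a in range(3,28,3): print(a,R.apply(Ro.from_euler('z',-a,degrees=True).apply(r)-r).round(4))
E
```

```text
t 11.28 pos [0.6175 0.0011 0.2113] F [ 3.   1.8 -2.6] delta [ 0.0168 -0.005   0.0113] turn [0.001 0.    0.   ] grip 0.197 58.5
r 0.14863484577045133 angle -103.33657891796607 shut -102.8
3 [ 0.0078  0.0003 -0.    ]
6 [ 0.0155  0.001  -0.    ]
9 [ 0.0232  0.0021 -0.    ]
12 [ 0.0309  0.0035 -0.    ]
15 [ 0.0384  0.0054 -0.    ]
18 [ 0.0459  0.0077 -0.    ]
21 [0.0532 0.0104 0.    ]
24 [0.0603 0.0134 0.    ]
27 [0.0673 0.0169 0.    ]
r 0.14818628273005024 angle -102.5841176593423 shut -102.8
3 [ 0.0078  0.0002 -0.    ]
6 [ 0.0155  0.0008 -0.    ]
9 [ 0.0232  0.0017 -0.    ]
12 [ 0.0308  0.0031 -0.    ]
15 [ 0.0384  0.0049 -0.    ]
18 [ 0.0458  0.0071 -0.    ]
21 [0.0531 0.0097 0.    ]
24 [0.0603 0.0126 0.    ]
27 [0.0673 0.0159 0.    ]
```

Drawn about 39 mm further with low forces. Next comes the swing, at 3° per row about the hinge.

To row units: 0.067 m / 0.8 = 0.0838, 0.0155 m / 0.8 = 0.0194, 0.47 rad / 4 = 0.1175.

move_arm:
  plan:
    - {"delta_pos": [0.01, 0, 0], "turn": [0, 0, 0.0125], "fingers": 1}
    - {"delta_pos": [0.0194, 0.0013, 0], "turn": [0, 0, 0.0263], "fingers": 1}
    - {"delta_pos": [0.0288, 0.0025, 0], "turn": [0, 0, 0.0393], "fingers": 1}
    - {"delta_pos": [0.0388, 0.0044, 0], "turn": [0, 0, 0.0525], "fingers": 1}
    - {"delta_pos": [0.0481, 0.0063, 0], "turn": [0, 0, 0.065], "fingers": 1}
    - {"delta_pos": [0.0575, 0.0094, 0], "turn": [0, 0, 0.0788], "fingers": 1}
    - {"delta_pos": [0.0663, 0.0125, 0], "turn": [0, 0, 0.0913], "fingers": 1}
    - {"delta_pos": [0.075, 0.0163, 0], "turn": [0, 0, 0.105], "fingers": 1}
    - {"delta_pos": [0.0838, 0.0206, 0], "turn": [0, 0, 0.1175], "fingers": 1}
    - {"delta_pos": [0.0838, 0.0206, 0], "turn": [0, 0, 0.1175], "fingers": 1}
    - {"delta_pos": [0.0838, 0.0206, 0], "turn": [0, 0, 0.1175], "fingers": 1}
    - {"delta_pos": [0.0838, 0.0206, 0], "turn": [0, 0, 0.1175], "fingers": 1}

```text
clock: 12.78
position: [0.556, 0.0312, 0.2114]
ee_rot: [0.34, 0.941, 0.0, 0.0]
ft_force: [3.7, -0.2, -1.8]
grip_width: 0.196
grasp_force: 58.7
```

```bash
python3 - <<'E'
from h import *
plan([.6,0,.2])
o=get_obs(); p=o["position"][:2]
for O in([.623,.019],[.621,.019]):
  r=p-(np.array(O)+.13*np.array([-np.sin(YS),np.cos(YS)])); print(np.linalg.norm(r), -102.8-np.degrees(np.arctan2(r[1],r[0])))
cs=[camera(n) for n in("scene","side")]
cv2.imwrite("pics/f.png",cv2.resize(np.vstack([c["color"][170:340,200:460] for c in cs]),None,fx=1.7,fy=1.7)[...,::-1])
Q,ok=pts(cs[0])
S=(Q[...,:2]-[.622,.019])@np.array([[np.cos(YS),-np.sin(YS)],[np.sin(YS),np.cos(YS)]])
m=(Q[...,2]>.12)&(Q[...,2]<.138)&(S[...,0]>-.13)&(S[...,0]<-.01)&(S[...,1]>-.13)&(S[...,1]<.09)&(cs[0]["color"].mean(-1)>110)
l=cv2.fitLine((S[m]*1000).astype(np.float32),cv2.DIST_HUBER,0,.01,.01).ravel(); print(m.sum(),l,"gate deg",np.degrees(np.arctan(l[0]/l[1])))
m=(Q[...,2]>.09)&(Q[...,2]<.112)&(abs(S[...,0]+.1)<.02)&(abs(S[...,1]-.02)<.03); print("post",S[m].mean(0))
print(get_obs()["ft_force"])
E
```

```text
t 12.78 pos [0.556  0.0312 0.2114] F [ 3.7 -0.2 -1.8] delta [-0.0537  0.0041  0.0115] turn [0. 0. 0.] grip 0.196 58.7
0.14934022803253336 27.084295874810223
0.1480657029634196 26.49042189177156
241 [  0.44648632   0.8947905  -53.652435    15.221071  ] gate deg 26.51847
post [-0.10395999  0.02290773]
[ 3.31940449 -0.87517673 -1.70788505]
```

View pics/f.png

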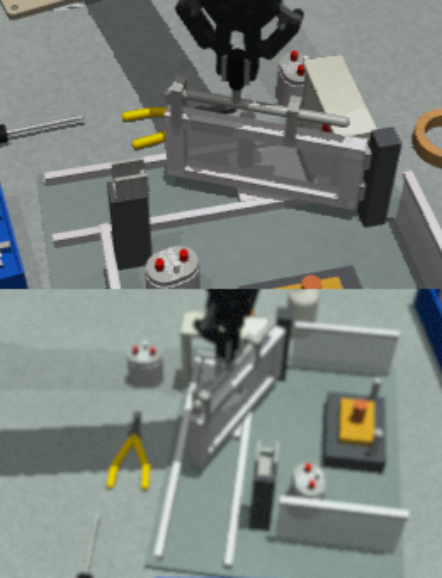

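The gate is open about 26.6° (0.465 rad), clear of the carrier and held steady by the gripped bolt, which is still drawn.

```bash
python3 -c "
from workcell import *
print(get_obs()['joint_velocities'].round(3)); print(hand_in())"
```

```text
[-0.002 -0.002  0.001  0.003  0.001 -0.001 -0.003]
the job is handed in; nothing more can be done
None
```

The job is handed in, with no verdict returned: by my camera and force readings the carrier is home, the bolt is lifted over the lip and drawn about 43 mm, and the gate is held steady at about 27°.

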